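# Put the lapped valve balls away in the roll-top case

## Task

Put the two lapped steel valve balls that stand on brass seats at the front of the bench away in the grey roll-top case: roll its slatted cover all the way back, set each ball into an empty dimple in the front row of the tray inside so that both have sunk in and lie still, then roll the cover fully shut to keep the grit off. The tray may have slipped sideways in the case, so look or feel with the ball for where its dimples are. Leave the toothed disc, the black winding core and the bolt where they are.

Things in the scene. Friction and masses are not known exactly. Their poses are not given: they have to be found in the camera images.
- case: Grey metal roll-top case screwed to the bench, 252 mm deep (x), 300 wide (y), 160 high. Origin: centre of its underside; -x is its front (to the robot), z up. Side cheeks: half discs of 126 mm radius, 8 mm thick, 284 mm clear between them. A sill 32 mm high stands across the front at x = -120 mm. Two balls lie stored in the tray's rear row (x = +30 mm); leave them.
- case_floor (a point): Middle of the case's inner floor, 12 mm above its origin. On it lies a beech tray 170 mm deep, 210 wide, 16 thick, held front to back by ledges. SIDEWAYS ITS MIDDLE MAY STAND UP TO 34 mm LEFT OR RIGHT OF THIS POINT; this is not measured and must be seen, or felt with the ball. The tray stays put when pushed. A ball that drops beside the tray has its centre 36 mm above the case's origin.
- case_row (a point): Point on the tray's top (28 mm above case origin), 50 mm in front of the case's middle, on the line (case y) of the two empty front dimples. Dimples: round, 24 mm wide, 8 deep, dark inside, sharp rim, 96 mm apart, 48 either side of the tray's unmeasured middle. Ball centre above this point: 21 mm sunk in a dimple, 24 on the flat. A ball let go within 9 mm of a dimple's middle rolls in.
- case_hood (a point): Middle of the front edge of the fixed sheet hood (radius 122 mm about the track) over the back of the case, 153 mm above the case's origin, 21 mm behind its middle. Rolled back, the cover goes under it; its front edge then stands 17 mm in front of the case's middle, 147 mm up, the handle 41 mm above that. A hand over the front row must lean 30 to 45 deg, fingers forward and down, to clear them.
- case_axis (a point): Middle of the track's axis, level along case y, 34 mm above the case's origin. The slatted aluminium cover (284 mm wide, outer radius 115 mm, 5 mm thick) runs in a circle about it.
- cover (a joint): Roll angle of the slatted cover, rad: 0 = shut on the sill, 1.4 = rolled fully back (end stop). It stays where it is left; moving it takes 2 to 5 N at the handle.
- cover_handle (a point): Middle of the cover's bar handle: round dark steel bar 10 mm thick, 98 mm free length along case y, 37 mm clear of the slats, near the cover's front edge. It runs on a 154 mm circle about point case_axis: at cover angle q it lies at x = -154 cos(q + 0.157), z = 154 sin(q + 0.157) mm from that axis. The bar can turn between the pads.
- ball_1: Polished steel ball, 48 mm diameter, about 0.45 kg; origin at its centre (its axes turn as it rolls). It starts on a brass seat ring (42 mm outside, 28 mm inside, 10 mm high) that stands loose on the bench, ball centre 29.5 mm above the bench. The face of a wooden drawer box, 115 mm high, stands 50 to 65 mm behind the ball: hold the hand upright or leaning back from it.
- ball_2: A second ball like ball_1, on the other seat ring, farther to the left. Either ball may go into either front dimple.
- star_disc: Bystander: black toothed disc 60 mm across, 9 mm thick, flat on the bench between the two seats; origin centre of its underside.
- core: Bystander: black winding core, 62 mm flanges, 122 mm tall, standing left of the seats; origin centre of its underside.
- bolt: Bystander: steel bolt standing on its head, 28 mm wide, 62 mm tall, near the right front corner of the bench; origin centre of its underside.

How it is judged:
By the outcome, as a careful person would: the job done as asked, in the order asked, and still so for the second after the job is handed in, with the robot touching nothing.
It also fails if it takes over 72 s, if anything falls off the work surface, if the arm or the gripper's body presses on something with over 40 N, if the wrist force passes 120 N, or if a joint passes its speed limit or range.

## Robot

A 6-joint arm with a two-finger parallel gripper is mounted at the origin on a cart in front of the work surface, level with it; the furniture and walls round the work are solid. World frame = base frame: x ahead of the robot, y to its left, z up, the work surface at z = 0. Lengths are in m, angles in rad, forces in N, time in s.
With the tool pointing down it reaches from about 0.3 to 0.875 m from the base axis. Payload 6.4 kg.
Tool frame: the origin (TCP) lies at the very end of the fingers, on their centre line; the grasp point (between the pads) lies 19 mm behind it; z points along the fingers, y is the line along which they close (so a half turn about z gives the same grasp; the last joint's range is limited). The gripper opens to 85 mm and grips with 20 to 120 N. Pads are 22 mm wide; open, the fingers measure 114 mm over their backs; the gripper's body (76 mm by 85 mm) begins 54 mm behind the grasp point. The pads swing forward as they close: fully open they stand 13 mm farther back than shut.
Start: joints at [-1.414, 0.181, 1.607, -0, 1.354, -0.206], TCP at [0.204, -0.538, 0.231] pointing down, gripper open.
Joint ranges: [-2.99, 2.99], [-0.89, 2.07], [0.3, 2.58], [-1.14, 4.28], [0, 2.63], [-3.12, 3.12]. Speed limits (rad/s): [2.57, 2.57, 3.01, 3.14, 3.14, 3.14].

## Interface

Orientations are given as a 3x3 rotation matrix whose columns are the frame's x, y, z axes.
In Python, from workcell import r gives the robot as it stands.
- The arm moves only by the tool servo_tool, never from a script. Its argument "rows" is one flat list of numbers, 6 for each row, row after row: the shift along the world's x, y, z normalised to -1 to 1, where 1 is 20 mm, then the turn, a rotation vector about the world's x, y, z normalised to -1 to 1, where 1 is 6 degrees. In form: [tx, ty, tz, wx, wy, wz, tx, ty, tz, wx, wy, wz, ...]. A call has 1 to 5 rows; each row shifts and turns the commanded pose from where the row before left it; what a row does not reach is not made up. A row lasts 1/8 s, in which the tool goes at most 62.5 mm and 10.7 degrees, less where a joint would pass 70% of its speed; a pose out of reach is approached as far as the arm can. A call with a number of a shift or a turn outside -1 to 1 is refused whole. A call with a gripper value outside its range is refused whole. "hand" is the opening, from 0 (shut) to 1 (fully open), set as the call begins (left out, the last holds). The fingers move at their own pace and stop on an object; the grip force is fixed at half the most. Time passes only in rows, so rows that do not move let the fingers close. It gives the time, the measured TCP pose, the force, the opening and the grip force at its end, in the units of the state.
- r.observe(): the state, without advancing time (a new reading comes with each control period).
- r.read_camera(name): name is "side" or "top"; returns a dict with "pixels" (400x640x3 uint8, red, green, blue), "mtx" (3x3 intrinsics, pixels), "R" (3x3) and "t" (3): a world point X has camera coordinates R X + t. Camera axes: x right, y down, z forward; pixel columns grow to the right and rows downward; lengths in m; the calibration is good to about 2 mm. A picture is of the moment at which its call begins. There is no depth.
- r.sign_off(): hands the job in; it is judged then, once.
The state is a dict: "time": time; "joint_positions": joint angles; "qvel": joint speeds; "joint_efforts": joint torques, N m; "position": TCP position; "eef_rot": TCP orientation; "force": force on the tool from outside, world axes, zero at the start; "wrist_torque": the same for the moment, N m; "grip_width": opening from 0.0 (shut) to 1.0 (fully open); "grip_force": force on a finger pad.
Only numpy, scipy, OpenCV 4.12 (cv2) and the standard library are available. Lean on these libraries where they do the work, as an engineer would, in place of code of your own. Each camera call takes 0.05 s, during which the arm holds its last target. There are 200 camera calls.

## Working session

There is one attempt and no reset: what is moved stays moved. The work goes in short steps, Python scripts to look and compute and a tool call to move; the robot and the scene stay as the last step left them, time stands still between calls to the robot, and variables do not carry over. Pictures are saved under pics/ and viewed, at most 10 in all, crops included, and the job is handed in when it is done.

Besides the shell and the picture viewer there is one more tool, called after "Call:" in YAML: its name, and indented under it one key for each argument. servo_tool: Moves the arm, as the interface text tells. Scaled input: -1 to 1 covers 20 mm each way for a shift and 6 degrees each way for a turn. Its arguments: {"type":"object","properties":{"rows":{"type":"array","items":{"type":"number"}},"hand":{"type":"number"}},"required":["rows"]}

```bash
mkdir -p pics; ls
python3 - <<'E'
from workcell import r
import cv2,numpy as np
for n in("side","top"):
    c=r.read_camera(n);cv2.imwrite(f"pics/{n}0.png",c["pixels"][:,:,::-1]);np.savez(f"{n}.npz",mtx=c["mtx"],R=c["R"],t=c["t"]);print(n,c["mtx"].round(1).tolist(),(-c["R"].T@c["t"]).round(3),c["R"].round(2).tolist())
s=r.observe();print(s)
E
```

```text
pics
side [[469.2, 0.0, 325.3], [0.0, 469.2, 202.6], [0.0, 0.0, 1.0]] [-0.344  0.538  1.146] [[-0.53, -0.85, 0.0], [-0.6, 0.37, -0.71], [0.6, -0.37, -0.71]]
top [[490.3, 0.0, 324.0], [0.0, 490.3, 200.6], [0.0, 0.0, 1.0]] [ 0.432 -0.024  1.878] [[-0.03, -1.0, -0.0], [-1.0, 0.03, -0.06], [0.06, 0.0, -1.0]]
{'time': 0.1, 'joint_positions': array([-1.41430499e+00,  1.81518845e-01,  1.60794324e+00, -3.65002610e-05,
        1.35384745e+00, -2.06311524e-01]), 'qvel': array([ 0.00125634, -0.00087388, -0.00014707,  0.00147578,  0.00031191,
        0.00079278]), 'joint_efforts': array([ 2.89081445e-04, -4.45879591e+01, -3.52237272e+01, -2.83964200e-04,
        4.15983814e-03,  1.59163545e-05]), 'position': array([ 0.20397929, -0.53703082,  0.23042795]), 'eef_rot': array([[ 9.34903022e-01,  3.54903152e-01, -3.02791237e-04],
       [ 3.54903140e-01, -9.34901548e-01,  1.69034853e-03],
       [ 3.16830026e-04, -1.68777351e-03, -9.99998526e-01]]), 'force': array([-1.02860542,  0.09933572, -0.3534593 ]), 'wrist_torque': array([-0.04289067, -0.04296933,  0.0398279 ]), 'grip_force': 0.0, 'grip_width': 0.9976177763848955}
```

View pics/side0.png

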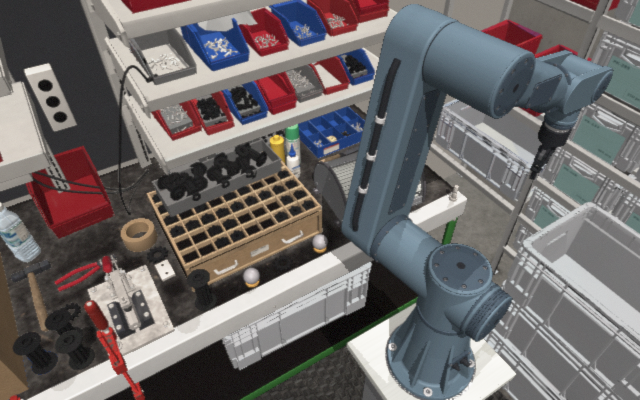

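View pics/top0.png

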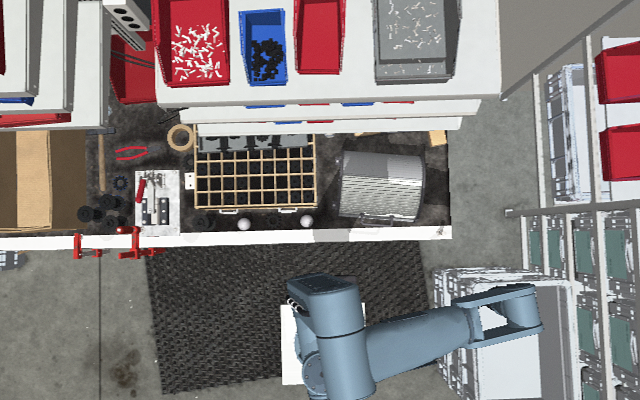

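The side view shows the balls at about (252,277) and (320,242), with the case half hidden behind the arm. The top view shows the balls at (244,225) and (307,221), and the case around (382,187) with its handle at the lower edge. I'll enlarge both.

Run:
```python
import cv2,numpy as np
t=cv2.imread("pics/top0.png")[135:245,230:450];s=cv2.imread("pics/side0.png")[150:300,180:460]
a=cv2.resize(t,(800,400),interpolation=cv2.INTER_CUBIC)
b=cv2.resize(cv2.imread("pics/side0.png")[228:298,230:350],(343,200),interpolation=cv2.INTER_CUBIC)
b2=cv2.resize(cv2.imread("pics/side0.png")[150:220,300:460],(457,200),interpolation=cv2.INTER_CUBIC)
cv2.imwrite("pics/z0.png",np.vstack([a,np.hstack([b,b2])]))
```

```text
(no output)
```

View pics/z0.png

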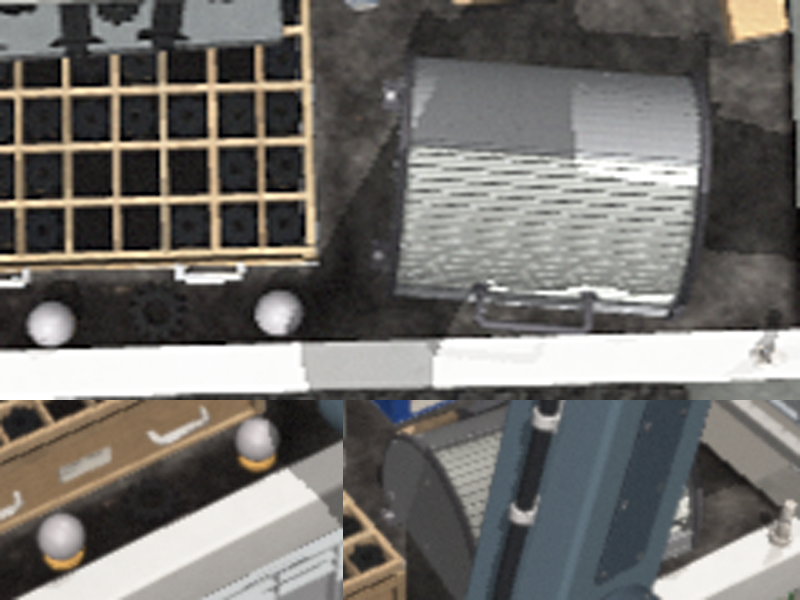

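Refined pixels:
- **Top view:** ball_2 (244.0,224.1), ball_1 (306.5,221.1), handle bar ends about (361.5,223.6) and (392.8,225.7), left foot screws (337.3,161.1) and (334,205.1).
- **Side view:** ball_2 (251.4,275.9), ball_1 (320.3,242.3).

```bash
cat > h.py <<'E'
import numpy as np,cv2
def cam(n): return np.load(f"{n}.npz")
def ray(n,p):
    c=cam(n);d=c["R"].T@np.linalg.inv(c["mtx"])@[*p,1];return -c["R"].T@c["t"],d
def atz(n,p,z):
    o,d=ray(n,p);return o+d*(z-o[2])/d[2]
def two(pt,ps):
    a=cam("top");b=cam("side");P=[c["mtx"]@np.c_[c["R"],c["t"]] for c in(a,b)]
    X=cv2.triangulatePoints(P[0],P[1],np.float64(pt),np.float64(ps))[:,0];return X[:3]/X[3]
def proj(n,X):
    c=cam(n);x=c["mtx"]@(c["R"]@np.asarray(X)+c["t"]);return x[:2]/x[2]
E
python3 - <<'E'
from h import *
np.set_printoptions(precision=4,suppress=True)
print("b1",two((306.5,221.1),(320.3,242.3)),atz("top",(306.5,221.1),.0295),atz("side",(320.3,242.3),.0295))
print("b2",two((244,224.1),(251.4,275.9)),atz("top",(244,224.1),.0295),atz("side",(251.4,275.9),.0295))
f=lambda u,v:(230+u/3.636,135+v/3.636)
L=atz("top",f(479,324),.058);R=atz("top",f(592,330),.058);print(L,R,(L+R)/2,np.linalg.norm(L-R),np.degrees(np.arctan2(L[0]-R[0],L[1]-R[1])))
A=atz("top",f(390,95),.01);B=atz("top",f(378,255),.01);print(A,B,np.degrees(np.arctan2(A[1]-B[1],A[0]-B[0])))
# predict outlines for a case pose, from handle
H=(L+R)/2
for yaw in(0,-4,-8,3):
    y=np.radians(yaw);X=np.array([np.cos(y),np.sin(y),0]);Y=np.array([-np.sin(y),np.cos(y),0])
    C=H-np.array([0,0,.058])+X*.1521
    print(yaw,C,[ [((q-[230,135])*3.636).round(0).tolist()] for q in (proj("top",C+X*a+Y*b+[0,0,c]) for a,b,c in((.021,.142,.153),(.021,-.142,.153),(.122,.15,.034),(.122,-.15,.034),(-.1125,.142,.032),(-.1125,-.142,.032)))])
E
```

```text
b1 [0.4609 0.0509 0.0273] [0.4604 0.0502 0.0295] [0.4597 0.0526 0.0295]
b2 [0.4562 0.2875 0.0293] [0.4554 0.286  0.0295] [0.4571 0.289  0.0295]
[ 0.4434 -0.1553  0.058 ] [ 0.4343 -0.2702  0.058 ] [ 0.4388 -0.2127  0.058 ] 0.11521140173900943 4.553712025690331
[ 0.6872 -0.0725  0.01  ] [ 0.5188 -0.0552  0.01  ] -5.863338639851629
0 [ 0.5909 -0.2127  0.    ] [[[394.0, 152.0]], [[686.0, 144.0]], [[380.0, 68.0]], [[669.0, 60.0]], [[394.0, 293.0]], [[669.0, 285.0]]]
-4 [ 0.5906 -0.2234  0.    ] [[[406.0, 142.0]], [[699.0, 154.0]], [[399.0, 58.0]], [[687.0, 70.0]], [[397.0, 283.0]], [[672.0, 295.0]]]
-8 [ 0.5894 -0.2339  0.    ] [[[419.0, 133.0]], [[710.0, 165.0]], [[418.0, 49.0]], [[705.0, 81.0]], [[401.0, 274.0]], [[674.0, 305.0]]]
3 [ 0.5907 -0.2048  0.    ] [[[385.0, 160.0]], [[676.0, 137.0]], [[367.0, 76.0]], [[654.0, 53.0]], [[393.0, 300.0]], [[666.0, 278.0]]]
```

```bash
cat >> h.py <<'E'
from scipy.spatial.transform import Rotation as Ro
PSI=-5.0
def fr(psi=None):
    y=np.radians(PSI if psi is None else psi);return np.array([np.cos(y),np.sin(y),0]),np.array([-np.sin(y),np.cos(y),0])
Z=np.array([0,0,1.])
def Rh(lean,psi=None): # handle grasp: closes along case x
    X,Y=fr(psi);a=np.radians(lean);z=np.sin(a)*X-np.cos(a)*Z;y=np.cos(a)*X+np.sin(a)*Z;return np.c_[np.cross(y,z),y,z]
def Rb(lean,psi=0): # ball grasp: closes along case y, tool x forward
    X,Y=fr(psi);a=np.radians(lean);z=np.sin(a)*X-np.cos(a)*Z;x=np.cos(a)*X+np.sin(a)*Z;return np.c_[x,np.cross(z,x),z]
def plan(p0,R0,p1,R1,N=None):
    d=(np.asarray(p1)-p0)/.02;w=np.degrees(Ro.from_matrix(R1@R0.T).as_rotvec())/6
    n=int(np.ceil(max(abs(d).max(),abs(w).max()))) if N is None else N
    print(n,"rows of",np.round(np.r_[d,w]/n,3).tolist(),"tot",np.round(np.r_[d,w],2).tolist())
E
python3 - <<'E'
from workcell import r
from h import *
s=r.observe();p,R=s["position"],s["eef_rot"]
print(proj("side",[.4343,-.2702,.058]))
H=np.array([.4388,-.2127,.058]);Rt=Rh(45);z=Rt[:,2]
pre=H-.056*z
plan(p,R,pre+[0,0,.06],Rt);print(pre,H+.014*z)
E
```

```text
[408.20342287 201.80959179]
17 rows of [0.575, 0.964, -0.214, -0.281, -0.371, 0.595] tot [9.77, 16.39, -3.64, -4.77, -6.3, 10.12]
[ 0.3993527  -0.20924881  0.09759798] [ 0.44866182 -0.2135628   0.04810051]
```

Call:
servo_tool:
  rows: [0.575, 0.96, -0.21, -0.28, -0.37, 0.595, 0.575, 0.96, -0.21, -0.28, -0.37, 0.595, 0.575, 0.96, -0.21, -0.28, -0.37, 0.595, 0.575, 0.96, -0.21, -0.28, -0.37, 0.595, 0.575, 0.96, -0.21, -0.28, -0.37, 0.595]
  hand: 0.35

```text
time: 0.72
position: [0.2619, -0.4406, 0.2098]
eef_rot: [[0.769, 0.603, 0.213], [0.633, -0.766, -0.113], [0.095, 0.221, -0.971]]
force: [-0.7, -0.7, 0.1]
grip_width: 0.348
grip_force: 0.0
```

Call:
servo_tool:
  rows: [0.575, 0.96, -0.21, -0.28, -0.37, 0.595, 0.575, 0.96, -0.21, -0.28, -0.37, 0.595, 0.575, 0.96, -0.21, -0.28, -0.37, 0.595, 0.575, 0.96, -0.21, -0.28, -0.37, 0.595, 0.575, 0.96, -0.21, -0.28, -0.37, 0.595]

```text
time: 1.35
position: [0.3193, -0.3446, 0.1888]
eef_rot: [[0.515, 0.738, 0.436], [0.85, -0.505, -0.149], [0.111, 0.447, -0.887]]
force: [0.5, 0.3, -0.2]
grip_width: 0.351
grip_force: 0.0
```

Call:
servo_tool:
  rows: [0.575, 0.96, -0.21, -0.28, -0.37, 0.595, 0.575, 0.96, -0.21, -0.28, -0.37, 0.595, 0.575, 0.96, -0.21, -0.28, -0.37, 0.595, 0.575, 0.96, -0.21, -0.28, -0.37, 0.595, 0.575, 0.96, -0.21, -0.28, -0.37, 0.595]

```text
time: 1.98
position: [0.3768, -0.2487, 0.168]
eef_rot: [[0.211, 0.741, 0.638], [0.976, -0.19, -0.102], [0.046, 0.644, -0.763]]
force: [0.5, 0.8, 0.6]
grip_width: 0.35
grip_force: 0.0
```

Call:
servo_tool:
  rows: [0.575, 0.96, -0.21, -0.28, -0.37, 0.595, 0.575, 0.96, -0.21, -0.28, -0.37, 0.595]

```text
time: 2.22
position: [0.3998, -0.2104, 0.1596]
eef_rot: [[0.086, 0.704, 0.705], [0.996, -0.06, -0.062], [-0.001, 0.708, -0.706]]
force: [0.6, -0.6, 0.2]
grip_width: 0.348
grip_force: 0.0
```

Run:
```python
from workcell import r
from h import *
s=r.observe();p,R=s["position"],s["eef_rot"];print(s["time"],p,s["grip_width"],s["joint_positions"].round(2))
H=np.array([.4388,-.2127,.058]);Rt=Rh(45);z=Rt[:,2]
plan(p,R,H-.056*z,Rt)
a=r.read_camera("top")["pixels"][:,:,::-1];b=r.read_camera("side")["pixels"][:,:,::-1]
A=cv2.resize(a[150:250,320:450],(800,600*800//780),interpolation=3)[:600]
A=cv2.resize(a[155:245,325:445],(660,495),interpolation=3)
cv2.imwrite("pics/top1.png",A);cv2.imwrite("pics/side1.png",b)
```

```text
2.225 [ 0.39978652 -0.21035604  0.15960297] 0.34813311090781474 [-1.3  -0.4   2.5   0.94  0.97 -1.74]
4 rows of [-0.005, 0.014, -0.775, 0.002, 0.002, -0.003] tot [-0.02, 0.06, -3.1, 0.01, 0.01, -0.01]
```

View pics/top1.png

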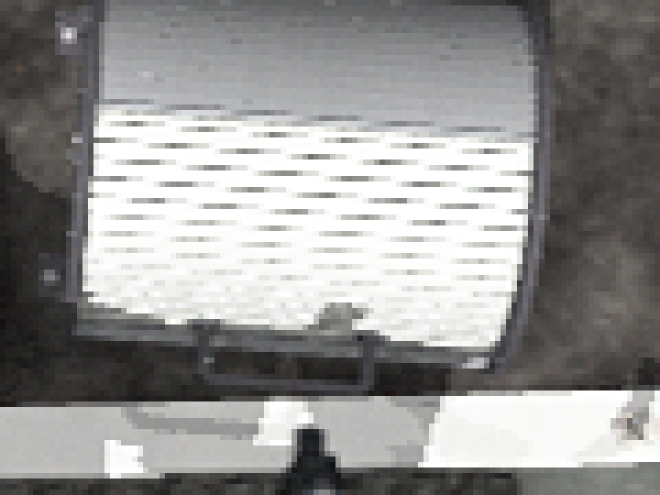

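The bar runs from (205,375) to (370,385) in the crop, which is (362.3,223.2)–(392.3,225.0) full-frame. The hood edge is at (342.6,173.2)–(421.9,179.5), the sill edge at (339.2,215.9)–(414.1,221.9), and the finger tip near (381.4,234). The arm is folded close to its elbow limit, so I'll use less lean.

Run:
```python
from workcell import r
from h import *
np.set_printoptions(precision=4,suppress=True)
s=r.observe();p,R=s["position"],s["eef_rot"]
print(proj("top",p))
for n,a,b,z in(("bar",(362.3,223.2),(392.3,225),.058),("hood",(342.6,173.2),(421.9,179.5),.153),("sill",(339.2,215.9),(414.1,221.9),.032)):
    A,B=atz("top",a,z),atz("top",b,z);print(n,A,B,(A+B)/2,np.degrees(np.arctan2(-(A[0]-B[0]),A[1]-B[1])),np.linalg.norm(A-B))
H=np.array([.441,-.2125,.058])
for l in(20,):
  Rt=Rh(l);z=Rt[:,2];plan(p,R,H-.056*z+[0,0,.02],Rt);plan(H-.056*z+[0,0,.02],Rt,H+.014*z,Rt)
```

```text
[379.5008 236.0639]
bar [ 0.4467 -0.1575  0.058 ] [ 0.4371 -0.2684  0.058 ] [ 0.4419 -0.2129  0.058 ] -4.94876092037313 0.11126394347738583
hood [ 0.6242 -0.0864  0.153 ] [ 0.5943 -0.3654  0.153 ] [ 0.6093 -0.2259  0.153 ] -6.110972010951097 0.2806127808990877
sill [ 0.4767 -0.0734  0.032 ] [ 0.4467 -0.3541  0.032 ] [ 0.4617 -0.2137  0.032 ] -6.101125927716732 0.2822950412539501
5 rows of [0.225, -0.02, -0.277, 0.066, 0.829, -0.0] tot [1.13, -0.1, -1.38, 0.33, 4.14, -0.0]
5 rows of [0.239, -0.021, -0.858, 0.0, 0.0, 0.0] tot [1.19, -0.1, -4.29, 0.0, 0.0, 0.0]
```

```bash
sed -i 's/^PSI=.*/PSI=-6.0/' h.py
python3 - <<'E'
from workcell import r
from h import *
s=r.observe();p,R=s["position"],s["eef_rot"]
H=np.array([.440,-.2115,.058])
Rt=Rh(20);z=Rt[:,2];q=H-.05*z+[0,0,.02];plan(p,R,q,Rt);plan(q,Rt,H+.014*z,Rt)
E
```

```text
5 rows of [0.236, -0.009, -0.333, 0.073, 0.828, -0.033] tot [1.18, -0.04, -1.67, 0.37, 4.14, -0.17]
5 rows of [0.218, -0.023, -0.801, 0.0, 0.0, 0.0] tot [1.09, -0.11, -4.01, 0.0, 0.0, 0.0]
```

Call:
servo_tool:
  rows: [0.235, -0.01, -0.33, 0.07, 0.83, -0.03, 0.235, -0.01, -0.33, 0.07, 0.83, -0.03, 0.235, -0.01, -0.33, 0.07, 0.83, -0.03, 0.235, -0.01, -0.33, 0.07, 0.83, -0.03, 0.235, -0.01, -0.33, 0.07, 0.83, -0.03]

```text
time: 2.95
position: [0.4235, -0.2134, 0.1274]
eef_rot: [[0.105, 0.935, 0.337], [0.994, -0.097, -0.042], [-0.007, 0.34, -0.94]]
force: [-0.9, -0.2, 0.5]
grip_width: 0.352
grip_force: 0.0
```

Call:
servo_tool:
  rows: [0.22, -0.02, -0.8, 0, 0, 0, 0.22, -0.02, -0.8, 0, 0, 0, 0.22, -0.02, -0.8, 0, 0, 0, 0.22, -0.02, -0.8, 0, 0, 0, 0.22, -0.02, -0.8, 0, 0, 0]

```text
time: 3.58
position: [0.4455, -0.2154, 0.0468]
eef_rot: [[0.105, 0.935, 0.34], [0.994, -0.097, -0.041], [-0.006, 0.342, -0.94]]
force: [-0.5, 0.5, 0.4]
grip_width: 0.349
grip_force: 0.0
```

Run:
```python
from workcell import r
from h import *
s=r.observe();p,R=s["position"],s["eef_rot"];print(s["time"],p,s["force"].round(1),s["joint_positions"].round(2))
H=np.array([.440,-.2115,.058]);Rt=Rh(20);z=Rt[:,2];plan(p,R,H+.014*z,Rt)
a=r.read_camera("top")["pixels"][:,:,::-1];b=r.read_camera("side")["pixels"][:,:,::-1]
A=cv2.resize(a[185:245,340:420],(640,480),interpolation=3)
cv2.imwrite("pics/top2.png",A);cv2.imwrite("pics/side2.png",b)
```

```text
3.575 [ 0.4455465  -0.21537236  0.04683225] [-0.5  0.5  0.4] [-0.84  0.1   2.19  0.4   0.62 -1.04]
1 rows of [-0.039, 0.169, -0.099, 0.056, -0.001, 0.004] tot [-0.04, 0.17, -0.1, 0.06, -0.0, 0.0]
```

View pics/top2.png

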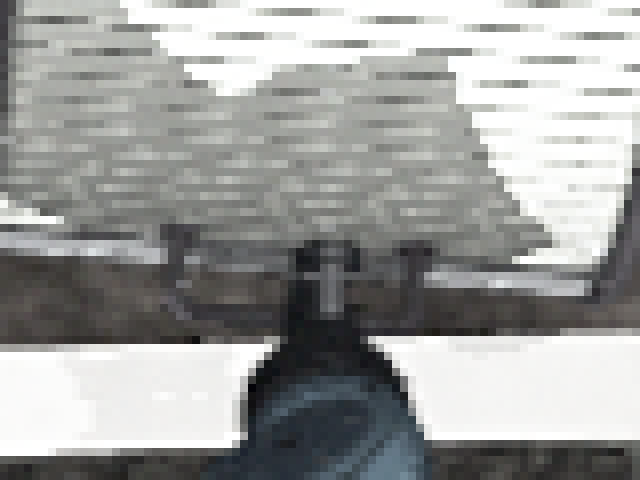

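The fingers at crop (325,260–310) reach past the bar line (row ~310), about mid-bar. I'll close.

Call:
servo_tool:
  rows: [0, 0, 0, 0, 0, 0, 0, 0, 0, 0, 0, 0, 0, 0, 0, 0, 0, 0, 0, 0, 0, 0, 0, 0]
  hand: 0

```text
time: 4.18
position: [0.4494, -0.2166, 0.0503]
eef_rot: [[0.106, 0.932, 0.348], [0.994, -0.097, -0.045], [-0.008, 0.351, -0.937]]
force: [26.4, 1.3, -10.0]
grip_width: 0.096
grip_force: 58.0
```

Run:
```python
from workcell import r
from h import *
s=r.observe();p,R=s["position"],s["eef_rot"];print(p,s["force"].round(1),s["grip_width"],s["grip_force"])
X,Y=fr();Hn=p-.014*R[:,2];print("H",Hn)
Q=[0,.12,.24,.36,.48,.6,.72,.84,.96,1.08,1.2,1.3,1.41]
g=lambda q:-.154*np.cos(q+.157)*X+.154*np.sin(q+.157)*Z
for a,b in zip(Q,Q[1:]): print(((g(b)-g(a))/.02).round(3))
```

```text
[ 0.44937883 -0.21661818  0.05027082] [ 26.4   1.3 -10. ] 0.09642877182929277 58.04230213165283
H [ 0.4445107  -0.21599115  0.06338219]
[ 0.198 -0.021  0.902]
[ 0.304 -0.032  0.872]
[ 0.405 -0.043  0.829]
[ 0.501 -0.053  0.774]
[ 0.59  -0.062  0.708]
[ 0.67  -0.07   0.632]
[ 0.74  -0.078  0.547]
[ 0.8   -0.084  0.454]
[ 0.848 -0.089  0.354]
[ 0.884 -0.093  0.25 ]
[ 0.755 -0.079  0.126]
[ 0.84  -0.088  0.05 ]
```

Call:
servo_tool:
  rows: [0.2, -0.06, 0.18, 0, 0, 0, 0.2, -0.02, 0.9, 0, 0, 0, 0.3, -0.03, 0.87, 0, 0, 0, 0, 0, 0, 0, 0, 0]

```text
time: 4.68
position: [0.4646, -0.2184, 0.0903]
eef_rot: [[0.106, 0.931, 0.35], [0.994, -0.096, -0.045], [-0.008, 0.353, -0.935]]
force: [24.4, -0.9, -13.1]
grip_width: 0.098
grip_force: 58.9
```

Call:
servo_tool:
  rows: [0.4, -0.04, 0.83, 0, -0.1, 0, 0, 0, 0, 0, 0, 0]

```text
time: 4.92
position: [0.472, -0.2192, 0.106]
eef_rot: [[0.106, 0.927, 0.359], [0.994, -0.096, -0.045], [-0.007, 0.362, -0.932]]
force: [28.8, -3.5, -19.5]
grip_width: 0.093
grip_force: 58.9
```

Call:
servo_tool:
  rows: [0.25, -0.01, -0.15, 0, 0, 0, 0.5, -0.05, 0.77, 0, -0.1, 0, 0, 0, 0, 0, 0, 0]

```text
time: 5.3
position: [0.4813, -0.2201, 0.117]
eef_rot: [[0.103, 0.928, 0.358], [0.995, -0.094, -0.043], [-0.006, 0.361, -0.933]]
force: [-19.3, -1.0, 16.9]
grip_width: 0.091
grip_force: 64.4
```

Call:
servo_tool:
  rows: [-0.1, 0, 0.08, 0, 0, 0, 0.58, -0.06, 0.71, 0, -0.1, 0, 0.66, -0.07, 0.63, 0, -0.1, 0, 0, 0, 0, 0, 0, 0]

```text
time: 5.8
position: [0.5058, -0.2223, 0.1426]
eef_rot: [[0.106, 0.919, 0.38], [0.994, -0.097, -0.043], [-0.002, 0.383, -0.924]]
force: [22.0, -10.2, -27.8]
grip_width: 0.094
grip_force: 60.8
```

Call:
servo_tool:
  rows: [0.1, 0.02, -0.14, 0, 0, 0, 0.7, -0.07, 0.53, 0, 0.5, 0, 0.76, -0.07, 0.43, 0, 0.5, 0, 0, 0, 0, 0, 0, 0]

```text
time: 6.3
position: [0.5371, -0.226, 0.1604]
eef_rot: [[0.104, 0.954, 0.281], [0.994, -0.095, -0.045], [-0.016, 0.284, -0.959]]
force: [4.2, -9.6, -8.7]
grip_width: 0.089
grip_force: 64.5
```

Call:
servo_tool:
  rows: [0.82, -0.11, 0.31, 0, 0.5, 0, 0.86, -0.09, 0.2, 0, 0.5, 0, 0, 0, 0, 0, 0, 0]

```text
time: 6.68
position: [0.5701, -0.2296, 0.1697]
eef_rot: [[0.102, 0.979, 0.177], [0.994, -0.096, -0.043], [-0.025, 0.18, -0.983]]
force: [3.4, -9.0, -7.6]
grip_width: 0.091
grip_force: 63.7
```

Call:
servo_tool:
  rows: [0.87, -0.1, 0.08, 0, 0.4, 0, 0.6, -0.06, -0.01, 0, 0.2, 0, 0, 0, 0, 0, 0, 0]

```text
time: 7.05
position: [0.5882, -0.2316, 0.171]
eef_rot: [[0.099, 0.991, 0.09], [0.995, -0.096, -0.038], [-0.029, 0.093, -0.995]]
force: [-52.5, 0.8, 29.3]
grip_width: 0.092
grip_force: 68.6
```

Call:
servo_tool:
  rows: [-0.3, 0.03, 0.15, 0, 0, 0, 0, 0, 0, 0, 0, 0]

```text
time: 7.3
position: [0.5879, -0.2316, 0.1713]
eef_rot: [[0.101, 0.989, 0.106], [0.994, -0.098, -0.04], [-0.03, 0.109, -0.994]]
force: [-10.9, -7.6, -9.7]
grip_width: 0.086
grip_force: 63.6
```

Call:
servo_tool:
  rows: [0, 0, 0, 0, 0, 0, 0, 0, 0, 0, 0, 0, 0, 0, 0, 0, 0, 0]
  hand: 0.35

```text
time: 7.68
position: [0.5937, -0.2301, 0.1754]
eef_rot: [[0.099, 0.988, 0.118], [0.995, -0.095, -0.041], [-0.029, 0.121, -0.992]]
force: [0.4, -0.7, -0.6]
grip_width: 0.35
grip_force: 0.0
```

Call:
servo_tool:
  rows: [0, 0, 0.8, 0, 0, 0, 0, 0, 1, 0, 0, 0, 0, 0, 1, 0, 0, 0]

```text
time: 8.05
position: [0.5936, -0.23, 0.2325]
eef_rot: [[0.099, 0.988, 0.118], [0.995, -0.095, -0.041], [-0.029, 0.121, -0.992]]
force: [-0.8, -0.9, 0.8]
grip_width: 0.351
grip_force: 0.0
```

Run:
```python
from workcell import r
from h import *
s=r.observe();p,R=s["position"],s["eef_rot"];print(s["time"],p,s["joint_positions"].round(2),s["force"].round(1))
b=np.array([.4605,.0515,.0295]);t=[b[0],b[1],.15]
plan(p,R,t,Rb(0));plan(p,R,t,Rb(-8));print(proj("top",[.589,-.226,.1]))
```

```text
8.05 [ 0.59358215 -0.2299722   0.23250299] [-0.57  0.23  1.55  0.03  1.24 -0.48] [-0.8 -0.9  0.8]
15 rows of [-0.444, 0.938, -0.275, 0.076, 0.042, -0.937] tot [-6.65, 14.07, -4.13, 1.15, 0.63, -14.05]
15 rows of [-0.444, 0.938, -0.275, 0.011, 0.114, -0.941] tot [-6.65, 14.07, -4.13, 0.16, 1.71, -14.12]
[380.77015784 183.43063457]
```

Call:
servo_tool:
  rows: [-0.444, 0.94, -0.275, 0.075, 0.04, -0.937, -0.444, 0.94, -0.275, 0.075, 0.04, -0.937, -0.444, 0.94, -0.275, 0.075, 0.04, -0.937, -0.444, 0.94, -0.275, 0.075, 0.04, -0.937, -0.444, 0.94, -0.275, 0.075, 0.04, -0.937]
  hand: 0.9

```text
time: 8.68
position: [0.549, -0.1354, 0.2043]
eef_rot: [[0.558, 0.826, 0.075], [0.83, -0.556, -0.048], [0.002, 0.089, -0.996]]
force: [-0.2, 0.7, 0.1]
grip_width: 0.897
grip_force: 0.0
```

Call:
servo_tool:
  rows: [-0.444, 0.94, -0.275, 0.075, 0.04, -0.937, -0.444, 0.94, -0.275, 0.075, 0.04, -0.937, -0.444, 0.94, -0.275, 0.075, 0.04, -0.937, -0.444, 0.94, -0.275, 0.075, 0.04, -0.937, -0.444, 0.94, -0.275, 0.075, 0.04, -0.937]

```text
time: 9.3
position: [0.5047, -0.0414, 0.1767]
eef_rot: [[0.883, 0.467, 0.034], [0.468, -0.883, -0.034], [0.014, 0.046, -0.999]]
force: [0.5, -0.2, -0.4]
grip_width: 0.897
grip_force: 0.0
```

Call:
servo_tool:
  rows: [-0.444, 0.94, -0.275, 0.075, 0.04, -0.937, -0.444, 0.94, -0.275, 0.075, 0.04, -0.937, -0.444, 0.94, -0.275, 0.075, 0.04, -0.937, -0.444, 0.94, -0.275, 0.075, 0.04, -0.937, -0.444, 0.94, -0.275, 0.075, 0.04, -0.937]

```text
time: 9.93
position: [0.4605, 0.0527, 0.1492]
eef_rot: [[1.0, -0.004, 0.004], [-0.004, -1.0, -0.002], [0.004, 0.002, -1.0]]
force: [0.2, -0.9, 0.5]
grip_width: 0.898
grip_force: 0.0
```

Run:
```python
from workcell import r
from h import *
s=r.observe();p,R=s["position"],s["eef_rot"];print(s["time"],p,s["joint_positions"].round(2))
b=np.array([.4605,.0515,.0295])
plan(p,R,b+[0,0,-.016],Rb(0))
a=r.read_camera("top")["pixels"][:,:,::-1];b=r.read_camera("side")["pixels"][:,:,::-1]
A=cv2.resize(a[155:235,325:435],(770,560),interpolation=3)
cv2.imwrite("pics/top3.png",A);cv2.imwrite("pics/side3.png",b)
```

```text
9.925 [0.46050711 0.05268481 0.1491823 ] [-0.14  0.02  1.96 -0.    1.16  1.43]
7 rows of [-0.0, -0.008, -0.969, 0.003, 0.005, 0.005] tot [-0.0, -0.06, -6.78, 0.02, 0.03, 0.03]
```

View pics/top3.png

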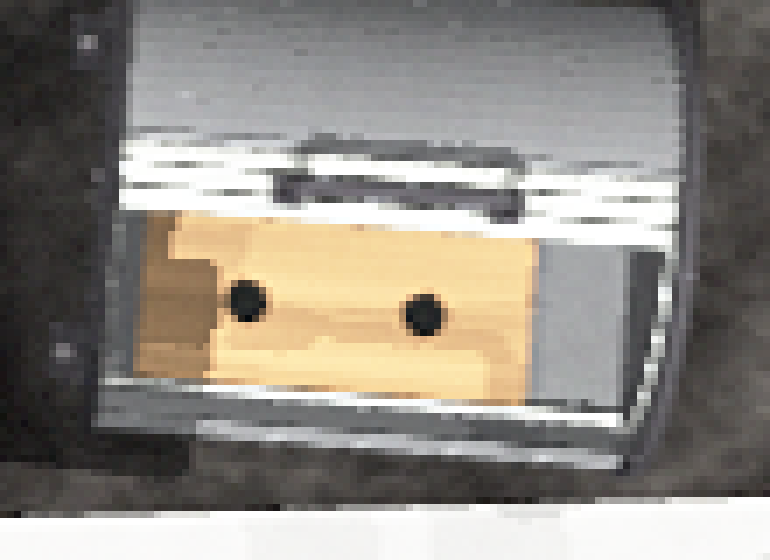

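View pics/side3.png

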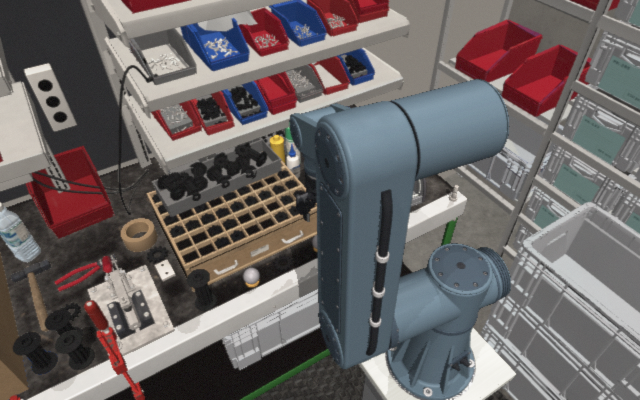

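Dimples at crop (247,300) and (424,314), which is full-frame (360.3,197.9) and (385.6,199.9). The cover is back at the stop and the tray has shifted left. Now I'll lower onto ball_1.

Call:
servo_tool:
  rows: [0, 0, -0.96, 0, 0, 0, 0, 0, -0.96, 0, 0, 0, 0, 0, -0.96, 0, 0, 0, 0, 0, -0.96, 0, 0, 0, 0, 0, -0.96, 0, 0, 0]

```text
time: 10.65
position: [0.4614, 0.0512, 0.0524]
eef_rot: [[1.0, 0.002, 0.004], [0.002, -1.0, -0.003], [0.004, 0.003, -1.0]]
force: [0.3, 0.1, -0.0]
grip_width: 0.905
grip_force: 0.0
```

Call:
servo_tool:
  rows: [0, -0.03, -0.95, 0, 0, 0, 0, -0.03, -0.95, 0, 0, 0, 0, 0, 0, 0, 0, 0]

```text
time: 11.02
position: [0.4599, 0.0503, 0.0135]
eef_rot: [[1.0, 0.001, 0.0], [0.001, -1.0, -0.002], [0.0, 0.002, -1.0]]
force: [-0.6, 0.1, 0.7]
grip_width: 0.895
grip_force: 0.0
```

Call:
servo_tool:
  rows: [0, 0, 0, 0, 0, 0, 0, 0, 0, 0, 0, 0, 0, 0, 0, 0, 0, 0, 0, 0, 0, 0, 0, 0]
  hand: 0

```text
time: 11.52
position: [0.4612, 0.0506, 0.0153]
eef_rot: [[1.0, 0.0, 0.004], [0.0, -1.0, -0.002], [0.004, 0.002, -1.0]]
force: [-1.4, 0.1, 4.8]
grip_width: 0.528
grip_force: 60.4
```

Run:
```python
from workcell import r
from h import *
np.set_printoptions(precision=4,suppress=True)
s=r.observe();print(s["position"],s["force"].round(1),s["grip_width"],s["grip_force"])
A=atz("top",(360.3,197.9),.028);B=atz("top",(385.6,199.9),.028);X,Y=fr()
print(A,B,np.linalg.norm(A-B),np.degrees(np.arctan2(B[0]-A[0],A[1]-B[1])),(A+B)/2)
C=np.array([.589,-.2262,0]);
for q in(A,B):print((q-C)@X,(q-C)@Y)
```

```text
[0.4612 0.0506 0.0153] [-1.4  0.1  4.8] 0.5279140440723296 60.35364389419556
[ 0.5426 -0.1551  0.028 ] [ 0.5325 -0.2503  0.028 ] 0.09578706664103626 -6.0626672637565315 [ 0.5376 -0.2027  0.028 ]
-0.053563799088670226 0.06586421700060466
-0.053668566180135616 -0.029922792345918253
```

Run:
```python
from workcell import r
from h import *
s=r.observe();p,R=s["position"],s["eef_rot"]
p1=p+[0,0,.16]; Rt=Rb(38,-6);z=Rt[:,2];q=np.array([.534,-.2504,.18])+.0142*z
plan(p,R,p1,R);plan(p1,R,q,Rt);print(q)
plan(q,Rt,np.array([.534,-.2504,.0535])+.0142*z,Rt)
```

```text
8 rows of [0.0, 0.0, 1.0, 0.0, 0.0, 0.0] tot [0.0, 0.0, 8.0, 0.0, 0.0, 0.0]
16 rows of [0.255, -0.944, -0.02, -0.019, -0.393, -0.06] tot [4.08, -15.1, -0.32, -0.31, -6.29, -0.96]
[ 0.5426945  -0.25131383  0.16881025]
7 rows of [0.0, 0.0, -0.904, 0.0, 0.0, 0.0] tot [0.0, 0.0, -6.32, 0.0, 0.0, 0.0]
```

Call:
servo_tool:
  rows: [0, 0, 0.5, 0, 0, 0, 0, 0, 1, 0, 0, 0, 0, 0, 1, 0, 0, 0, 0, 0, 1, 0, 0, 0, 0, 0, 1, 0, 0, 0]

```text
time: 12.15
position: [0.4594, 0.0509, 0.1048]
eef_rot: [[1.0, -0.0, 0.001], [-0.0, -1.0, -0.002], [0.001, 0.002, -1.0]]
force: [0.4, -0.6, -4.4]
grip_width: 0.53
grip_force: 62.0
```

Call:
servo_tool:
  rows: [0, 0, 1, 0, 0, 0, 0, 0, 1, 0, 0, 0, 0, 0, 1, 0, 0, 0, 0, 0, 0.5, 0, 0, 0]

```text
time: 12.65
position: [0.46, 0.0508, 0.1752]
eef_rot: [[1.0, -0.0, 0.003], [-0.0, -1.0, -0.002], [0.003, 0.002, -1.0]]
force: [1.0, 0.8, -4.3]
grip_width: 0.531
grip_force: 62.1
```

Call:
servo_tool:
  rows: [0.255, -0.945, -0.02, -0.02, -0.393, -0.06, 0.255, -0.945, -0.02, -0.02, -0.393, -0.06, 0.255, -0.945, -0.02, -0.02, -0.393, -0.06, 0.255, -0.945, -0.02, -0.02, -0.393, -0.06, 0.255, -0.945, -0.02, -0.02, -0.393, -0.06]

```text
time: 13.28
position: [0.4847, -0.044, 0.1713]
eef_rot: [[0.978, -0.033, 0.205], [-0.031, -0.999, -0.015], [0.206, 0.009, -0.979]]
force: [0.3, 0.3, -4.4]
grip_width: 0.533
grip_force: 62.3
```

Call:
servo_tool:
  rows: [0.255, -0.945, -0.02, -0.02, -0.393, -0.06, 0.255, -0.945, -0.02, -0.02, -0.393, -0.06, 0.255, -0.945, -0.02, -0.02, -0.393, -0.06, 0.255, -0.945, -0.02, -0.02, -0.393, -0.06, 0.255, -0.945, -0.02, -0.02, -0.393, -0.06]

```text
time: 13.9
position: [0.5101, -0.1383, 0.1691]
eef_rot: [[0.914, -0.066, 0.4], [-0.057, -0.998, -0.034], [0.401, 0.008, -0.916]]
force: [0.0, 0.3, -4.3]
grip_width: 0.531
grip_force: 62.3
```

Call:
servo_tool:
  rows: [0.255, -0.945, -0.02, -0.02, -0.393, -0.06, 0.255, -0.945, -0.02, -0.02, -0.393, -0.06, 0.255, -0.945, -0.02, -0.02, -0.393, -0.06, 0.255, -0.945, -0.02, -0.02, -0.393, -0.06, 0.255, -0.945, -0.02, -0.02, -0.393, -0.06]

```text
time: 14.52
position: [0.5358, -0.2326, 0.1671]
eef_rot: [[0.811, -0.098, 0.577], [-0.079, -0.995, -0.059], [0.58, 0.002, -0.814]]
force: [0.7, 0.4, -4.5]
grip_width: 0.529
grip_force: 62.3
```

Call:
servo_tool:
  rows: [0.255, -0.945, -0.02, -0.02, -0.393, -0.06, 0, 0, 0, 0, 0, 0]

```text
time: 14.78
position: [0.5406, -0.2521, 0.1663]
eef_rot: [[0.786, -0.107, 0.609], [-0.085, -0.994, -0.065], [0.612, -0.001, -0.791]]
force: [-1.1, 0.7, -3.1]
grip_width: 0.529
grip_force: 62.5
```

Run:
```python
from workcell import r
from h import *
s=r.observe();p,R=s["position"],s["eef_rot"];print(s["time"],p,s["joint_positions"].round(2),s["grip_width"])
Rt=Rb(38,-6);z=Rt[:,2]
plan(p,R,np.array([.534,-.2504,.056])+.0142*z,Rt)
```

```text
14.775 [ 0.54056897 -0.25208304  0.16633769] [-0.88 -0.    2.1   0.75  0.68  0.3 ] 0.5289521291920966
7 rows of [0.015, 0.005, -0.868, -0.002, -0.006, 0.003] tot [0.11, 0.04, -6.08, -0.01, -0.04, 0.02]
```

Call:
servo_tool:
  rows: [0.02, 0, -0.87, 0, 0, 0, 0.02, 0, -0.87, 0, 0, 0, 0.02, 0, -0.87, 0, 0, 0, 0.02, 0, -0.87, 0, 0, 0]

```text
time: 15.28
position: [0.5429, -0.2503, 0.0971]
eef_rot: [[0.786, -0.104, 0.609], [-0.082, -0.995, -0.063], [0.613, -0.0, -0.79]]
force: [-0.0, 0.2, -3.8]
grip_width: 0.533
grip_force: 62.6
```

Call:
servo_tool:
  rows: [0.02, 0, -0.87, 0, 0, 0, 0.02, 0, -0.87, 0, 0, 0, 0, 0, -0.7, 0, 0, 0, 0, 0, 0, 0, 0, 0]

```text
time: 15.78
position: [0.5433, -0.2499, 0.0477]
eef_rot: [[0.787, -0.104, 0.608], [-0.084, -0.995, -0.062], [0.612, -0.002, -0.791]]
force: [0.4, -0.4, -4.0]
grip_width: 0.53
grip_force: 62.5
```

Run:
```python
from workcell import r
from h import *
s=r.observe();p,R=s["position"],s["eef_rot"];print(s["time"],p,s["force"].round(1),"ball",p-.0142*R[:,2])
```

```text
15.775 [ 0.54326333 -0.24990217  0.04771828] [ 0.4 -0.4 -4. ] ball [ 0.53462466 -0.24901915  0.05895365]
```

Call:
servo_tool:
  rows: [-0.02, -0.06, -0.25, 0, 0, 0, 0, 0, -0.1, 0, 0, 0, 0, 0, 0, 0, 0, 0]

```text
time: 16.15
position: [0.5436, -0.2529, 0.0422]
eef_rot: [[0.785, -0.106, 0.61], [-0.083, -0.994, -0.065], [0.614, 0.001, -0.79]]
force: [0.2, 0.3, -3.5]
grip_width: 0.531
grip_force: 62.5
```

Call:
servo_tool:
  rows: [0, 0, -0.08, 0, 0, 0, 0, 0, 0, 0, 0, 0]

```text
time: 16.4
position: [0.5435, -0.2528, 0.0404]
eef_rot: [[0.785, -0.106, 0.61], [-0.083, -0.994, -0.065], [0.613, 0.0, -0.79]]
force: [-0.3, 0.4, -4.1]
grip_width: 0.528
grip_force: 62.5
```

Call:
servo_tool:
  rows: [0, 0.04, -0.08, 0, 0, 0, 0, 0, 0, 0, 0, 0]

```text
time: 16.65
position: [0.5434, -0.2518, 0.0386]
eef_rot: [[0.785, -0.105, 0.61], [-0.083, -0.994, -0.065], [0.613, 0.0, -0.79]]
force: [-0.1, -0.4, -4.1]
grip_width: 0.535
grip_force: 62.5
```

Call:
servo_tool:
  rows: [0, 0, -0.05, 0, 0, 0, 0, 0, 0, 0, 0, 0]

```text
time: 16.9
position: [0.5435, -0.252, 0.0378]
eef_rot: [[0.785, -0.106, 0.61], [-0.083, -0.994, -0.065], [0.614, 0.0, -0.79]]
force: [0.2, 0.2, -3.6]
grip_width: 0.531
grip_force: 62.5
```

Call:
servo_tool:
  rows: [0, 0, -0.04, 0, 0, 0, 0, 0, 0, 0, 0, 0]

```text
time: 17.15
position: [0.5438, -0.2522, 0.0375]
eef_rot: [[0.785, -0.105, 0.611], [-0.083, -0.994, -0.065], [0.614, 0.001, -0.789]]
force: [-1.9, 1.3, 1.6]
grip_width: 0.531
grip_force: 63.2
```

Call:
servo_tool:
  rows: [0, 0, 0, 0, 0, 0, 0, 0, 0, 0, 0, 0, 0, 0, 0, 0, 0, 0]
  hand: 0.8

```text
time: 17.52
position: [0.5436, -0.2522, 0.0372]
eef_rot: [[0.785, -0.106, 0.61], [-0.083, -0.994, -0.065], [0.614, 0.001, -0.79]]
force: [0.2, -0.5, 0.6]
grip_width: 0.8
grip_force: 0.0
```

Call:
servo_tool:
  rows: [-0.3, 0.03, 0.39, 0, 0, 0, -0.6, 0.06, 0.78, 0, 0, 0, -0.6, 0.06, 0.78, 0, 0, 0, -0.2, 0.02, 1, 0, 0, 0, -0.2, 0.02, 1, 0, 0, 0]

```text
time: 18.15
position: [0.5048, -0.2481, 0.1169]
eef_rot: [[0.785, -0.106, 0.61], [-0.083, -0.994, -0.065], [0.613, 0.0, -0.79]]
force: [-0.1, -0.6, -0.1]
grip_width: 0.799
grip_force: 0.0
```

Run:
```python
from workcell import r
from h import *
s=r.observe();p,R=s["position"],s["eef_rot"];print(s["time"],p,s["force"].round(1))
t=np.array([.4575,.2880,.17])
plan(p,R,t,Rb(0))
plan(p+[0,0,.08],R,t,Rb(0))
```

```text
18.15 [ 0.50482277 -0.24813501  0.116867  ] [-0.1 -0.6 -0.1]
27 rows of [-0.088, 0.993, 0.098, 0.013, 0.233, 0.036] tot [-2.37, 26.81, 2.66, 0.34, 6.3, 0.98]
27 rows of [-0.088, 0.993, -0.05, 0.013, 0.233, 0.036] tot [-2.37, 26.81, -1.34, 0.34, 6.3, 0.98]
```

Call:
servo_tool:
  rows: [0, 0, 1, 0, 0, 0, 0, 0, 1, 0, 0, 0, 0, 0, 1, 0, 0, 0, 0, 0, 1, 0, 0, 0]
  hand: 0.9

```text
time: 18.65
position: [0.5049, -0.2481, 0.1969]
eef_rot: [[0.786, -0.106, 0.61], [-0.083, -0.994, -0.066], [0.613, 0.001, -0.79]]
force: [0.1, 0.0, 0.3]
grip_width: 0.902
grip_force: 0.0
```

Call:
servo_tool:
  rows: [-0.09, 0.99, -0.05, 0.01, 0.233, 0.036, -0.09, 0.99, -0.05, 0.01, 0.233, 0.036, -0.09, 0.99, -0.05, 0.01, 0.233, 0.036, -0.09, 0.99, -0.05, 0.01, 0.233, 0.036, -0.09, 0.99, -0.05, 0.01, 0.233, 0.036]

```text
time: 19.27
position: [0.4958, -0.1487, 0.1912]
eef_rot: [[0.856, -0.087, 0.51], [-0.071, -0.996, -0.051], [0.512, 0.007, -0.859]]
force: [0.3, -0.4, 0.1]
grip_width: 0.897
grip_force: 0.0
```

Call:
servo_tool:
  rows: [-0.09, 0.99, -0.05, 0.01, 0.233, 0.036, -0.09, 0.99, -0.05, 0.01, 0.233, 0.036, -0.09, 0.99, -0.05, 0.01, 0.233, 0.036, -0.09, 0.99, -0.05, 0.01, 0.233, 0.036, -0.09, 0.99, -0.05, 0.01, 0.233, 0.036]

```text
time: 19.9
position: [0.4868, -0.0498, 0.1862]
eef_rot: [[0.913, -0.067, 0.402], [-0.057, -0.998, -0.038], [0.404, 0.012, -0.915]]
force: [0.9, 0.1, -0.5]
grip_width: 0.903
grip_force: 0.0
```

Call:
servo_tool:
  rows: [-0.09, 0.99, -0.05, 0.01, 0.233, 0.036, -0.09, 0.99, -0.05, 0.01, 0.233, 0.036, -0.09, 0.99, -0.05, 0.01, 0.233, 0.036, -0.09, 0.99, -0.05, 0.01, 0.233, 0.036, -0.09, 0.99, -0.05, 0.01, 0.233, 0.036]

```text
time: 20.52
position: [0.4779, 0.0491, 0.1813]
eef_rot: [[0.956, -0.047, 0.289], [-0.041, -0.999, -0.026], [0.29, 0.013, -0.957]]
force: [1.0, -0.2, 0.2]
grip_width: 0.9
grip_force: 0.0
```

Call:
servo_tool:
  rows: [-0.09, 0.99, -0.05, 0.01, 0.233, 0.036, -0.09, 0.99, -0.05, 0.01, 0.233, 0.036, -0.09, 0.99, -0.05, 0.01, 0.233, 0.036, -0.09, 0.99, -0.05, 0.01, 0.233, 0.036, -0.09, 0.99, -0.05, 0.01, 0.233, 0.036]

```text
time: 21.15
position: [0.469, 0.148, 0.1763]
eef_rot: [[0.985, -0.027, 0.171], [-0.024, -1.0, -0.017], [0.171, 0.013, -0.985]]
force: [-0.4, -0.1, -0.3]
grip_width: 0.901
grip_force: 0.0
```

Call:
servo_tool:
  rows: [-0.09, 0.99, -0.05, 0.01, 0.233, 0.036, -0.09, 0.99, -0.05, 0.01, 0.233, 0.036, -0.09, 0.99, -0.05, 0.01, 0.233, 0.036, -0.09, 0.99, -0.05, 0.01, 0.233, 0.036, -0.09, 0.99, -0.05, 0.01, 0.233, 0.036]

```text
time: 21.78
position: [0.4603, 0.2476, 0.1712]
eef_rot: [[0.999, -0.006, 0.049], [-0.006, -1.0, -0.009], [0.049, 0.009, -0.999]]
force: [1.2, -0.4, -0.2]
grip_width: 0.902
grip_force: 0.0
```

Call:
servo_tool:
  rows: [-0.09, 0.99, -0.05, 0.01, 0.233, 0.036, -0.09, 0.99, -0.05, 0.01, 0.233, 0.036, 0, 0, 0, 0, 0, 0]

```text
time: 22.15
position: [0.4569, 0.2877, 0.1687]
eef_rot: [[1.0, 0.004, 0.001], [0.004, -1.0, -0.006], [0.001, 0.006, -1.0]]
force: [-0.1, -0.9, -0.3]
grip_width: 0.896
grip_force: 0.0
```

Run:
```python
from workcell import r
from h import *
s=r.observe();p,R=s["position"],s["eef_rot"];print(s["time"],p,s["force"].round(1),s["joint_positions"].round(2))
plan(p,R,np.array([.4570,.2880,.0150]),Rb(0))
a=r.read_camera("top")["pixels"][:,:,::-1];b=r.read_camera("side")["pixels"][:,:,::-1]
A=cv2.resize(a[155:235,325:435],(550,400),interpolation=3)
cv2.imwrite("pics/top4.png",A);cv2.imwrite("pics/side4.png",b)
```

```text
22.15 [0.45685097 0.2877319  0.16869163] [-0.1 -0.9 -0.3] [ 0.35  0.17  1.75 -0.01  1.22  1.92]
8 rows of [0.001, 0.002, -0.961, 0.008, 0.001, -0.005] tot [0.01, 0.01, -7.68, 0.06, 0.01, -0.04]
```

View pics/top4.png

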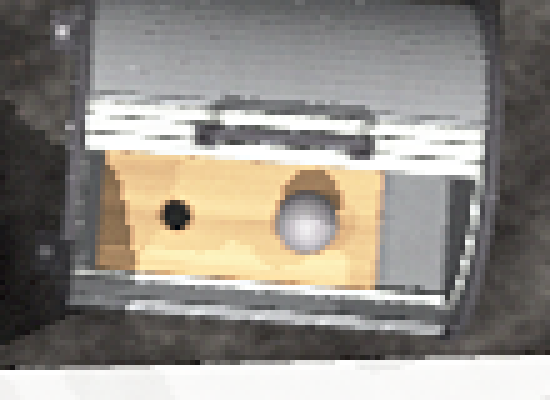

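Ball_1 sits over the right dimple at crop (306,221). The left dimple is free at (175,215). Now ball_2.

Call:
servo_tool:
  rows: [0, 0, -0.96, 0, 0, 0, 0, 0, -0.96, 0, 0, 0, 0, 0, -0.96, 0, 0, 0, 0, 0, -0.96, 0, 0, 0, 0, 0, -0.96, 0, 0, 0]

```text
time: 22.88
position: [0.4569, 0.2857, 0.0725]
eef_rot: [[1.0, 0.001, 0.002], [0.001, -1.0, -0.007], [0.002, 0.007, -1.0]]
force: [0.6, -0.6, 0.6]
grip_width: 0.9
grip_force: 0.0
```

Call:
servo_tool:
  rows: [0, 0, -0.96, 0, 0, 0, 0, 0, -0.96, 0, 0, 0, 0, 0, -0.96, 0, 0, 0, 0, 0, 0, 0, 0, 0]

```text
time: 23.38
position: [0.4556, 0.2856, 0.0138]
eef_rot: [[1.0, 0.002, -0.002], [0.002, -1.0, -0.008], [-0.002, 0.008, -1.0]]
force: [0.9, -0.7, 0.5]
grip_width: 0.898
grip_force: 0.0
```

Call:
servo_tool:
  rows: [0, 0, 0, 0, 0, 0, 0, 0, 0, 0, 0, 0, 0, 0, 0, 0, 0, 0, 0, 0, 0, 0, 0, 0]
  hand: 0

```text
time: 23.88
position: [0.4578, 0.2869, 0.0167]
eef_rot: [[1.0, 0.002, 0.004], [0.002, -1.0, -0.006], [0.003, 0.006, -1.0]]
force: [-1.3, -0.1, 6.4]
grip_width: 0.531
grip_force: 60.7
```

Run:
```python
from workcell import r
from h import *
s=r.observe();p,R=s["position"],s["eef_rot"];print(s["time"],p,s["force"].round(1),s["grip_width"])
o=.0295-p[2];Rt=Rb(38,-6);z=Rt[:,2];q=np.array([.5447,-.1558,.18])+o*z
p1=p+[0,0,.16];plan(p1,R,q,Rt);print(o,q)
```

```text
23.875 [0.4578308  0.28692807 0.01669197] [-1.3 -0.1  6.4] 0.5310109818249218
23 rows of [0.206, -0.964, -0.015, -0.012, -0.274, -0.042] tot [4.74, -22.18, -0.34, -0.27, -6.3, -0.97]
0.012808032614632741 [ 0.55254222 -0.15662425  0.16990713]
```

Call:
servo_tool:
  rows: [0, 0, 0.5, 0, 0, 0, 0, 0, 1, 0, 0, 0, 0, 0, 1, 0, 0, 0, 0, 0, 1, 0, 0, 0, 0, 0, 1, 0, 0, 0]

```text
time: 24.5
position: [0.456, 0.2861, 0.1057]
eef_rot: [[1.0, 0.002, -0.0], [0.002, -1.0, -0.007], [-0.0, 0.007, -1.0]]
force: [-0.7, -0.0, -4.3]
grip_width: 0.533
grip_force: 62.2
```

Call:
servo_tool:
  rows: [0, 0, 1, 0, 0, 0, 0, 0, 1, 0, 0, 0, 0, 0, 1, 0, 0, 0, 0, 0, 1, 0, 0, 0, 0, 0, 0.5, 0, 0, 0]

```text
time: 25.12
position: [0.4568, 0.2864, 0.1962]
eef_rot: [[1.0, 0.002, 0.002], [0.002, -1.0, -0.006], [0.002, 0.006, -1.0]]
force: [-0.0, -0.6, -5.3]
grip_width: 0.528
grip_force: 62.2
```

Call:
servo_tool:
  rows: [0.206, -0.965, -0.015, -0.012, -0.274, -0.042, 0.206, -0.965, -0.015, -0.012, -0.274, -0.042, 0.206, -0.965, -0.015, -0.012, -0.274, -0.042, 0.206, -0.965, -0.015, -0.012, -0.274, -0.042, 0.206, -0.965, -0.015, -0.012, -0.274, -0.042]

```text
time: 25.75
position: [0.4775, 0.1882, 0.1937]
eef_rot: [[0.989, -0.022, 0.146], [-0.02, -1.0, -0.015], [0.146, 0.012, -0.989]]
force: [0.2, 0.7, -5.6]
grip_width: 0.529
grip_force: 62.4
```

Call:
servo_tool:
  rows: [0.206, -0.965, -0.015, -0.012, -0.274, -0.042, 0.206, -0.965, -0.015, -0.012, -0.274, -0.042, 0.206, -0.965, -0.015, -0.012, -0.274, -0.042, 0.206, -0.965, -0.015, -0.012, -0.274, -0.042, 0.206, -0.965, -0.015, -0.012, -0.274, -0.042]

```text
time: 26.38
position: [0.4977, 0.0918, 0.1921]
eef_rot: [[0.958, -0.046, 0.285], [-0.04, -0.999, -0.026], [0.286, 0.013, -0.958]]
force: [-0.2, -0.0, -4.7]
grip_width: 0.529
grip_force: 62.5
```

Call:
servo_tool:
  rows: [0.206, -0.965, -0.015, -0.012, -0.274, -0.042, 0.206, -0.965, -0.015, -0.012, -0.274, -0.042, 0.206, -0.965, -0.015, -0.012, -0.274, -0.042, 0.206, -0.965, -0.015, -0.012, -0.274, -0.042, 0.206, -0.965, -0.015, -0.012, -0.274, -0.042]

```text
time: 27.0
position: [0.518, -0.0046, 0.1905]
eef_rot: [[0.906, -0.07, 0.418], [-0.058, -0.998, -0.04], [0.419, 0.012, -0.908]]
force: [-0.7, 0.1, -5.1]
grip_width: 0.527
grip_force: 62.5
```

Call:
servo_tool:
  rows: [0.206, -0.965, -0.015, -0.012, -0.274, -0.042, 0.206, -0.965, -0.015, -0.012, -0.274, -0.042, 0.206, -0.965, -0.015, -0.012, -0.274, -0.042, 0.206, -0.965, -0.015, -0.012, -0.274, -0.042, 0.206, -0.965, -0.015, -0.012, -0.274, -0.042]

```text
time: 27.62
position: [0.5383, -0.101, 0.1889]
eef_rot: [[0.835, -0.093, 0.542], [-0.074, -0.996, -0.056], [0.545, 0.007, -0.839]]
force: [0.5, 0.3, -4.9]
grip_width: 0.534
grip_force: 62.5
```

Call:
servo_tool:
  rows: [0.206, -0.965, -0.015, -0.012, -0.274, -0.042, 0.206, -0.965, -0.015, -0.012, -0.274, -0.042, 0.206, -0.965, -0.015, -0.012, -0.274, -0.042, 0, 0, 0, 0, 0, 0]

```text
time: 28.12
position: [0.5505, -0.1593, 0.1879]
eef_rot: [[0.785, -0.108, 0.61], [-0.084, -0.994, -0.068], [0.614, 0.002, -0.79]]
force: [0.3, 0.2, -4.3]
grip_width: 0.527
grip_force: 62.7
```

Run:
```python
from workcell import r
from h import *
s=r.observe();p,R=s["position"],s["eef_rot"];print(s["time"],p,s["joint_positions"].round(2),s["grip_width"],s["force"])
Rt=Rb(38,-6);z=Rt[:,2]
plan(p,R,np.array([.545,-.1555,.056])+.0135*z,Rt)
```

```text
28.125 [ 0.55051682 -0.1592906   0.18785223] [-0.68 -0.13  2.17  0.61  0.62  0.58] 0.5271746121330216 [ 0.26389032  0.15777831 -4.26072629]
8 rows of [0.017, 0.018, -0.891, 0.002, -0.003, 0.004] tot [0.14, 0.15, -7.12, 0.01, -0.03, 0.03]
```

Call:
servo_tool:
  rows: [0.02, 0.02, -0.89, 0, 0, 0, 0.02, 0.02, -0.89, 0, 0, 0, 0.02, 0.02, -0.89, 0, 0, 0, 0.02, 0.02, -0.89, 0, 0, 0]

```text
time: 28.62
position: [0.5527, -0.1555, 0.1167]
eef_rot: [[0.785, -0.105, 0.61], [-0.082, -0.995, -0.066], [0.614, 0.002, -0.789]]
force: [0.3, -0.5, -4.7]
grip_width: 0.526
grip_force: 62.9
```

Call:
servo_tool:
  rows: [0.02, 0.02, -0.89, 0, 0, 0, 0.02, 0.02, -0.89, 0, 0, 0, 0.02, 0.02, -0.89, 0, 0, 0, 0, 0, -0.8, 0, 0, 0, 0, 0, 0, 0, 0, 0]

```text
time: 29.25
position: [0.5533, -0.1538, 0.0466]
eef_rot: [[0.786, -0.105, 0.609], [-0.083, -0.994, -0.064], [0.612, -0.0, -0.791]]
force: [-0.1, 0.2, -4.8]
grip_width: 0.528
grip_force: 62.6
```

Run:
```python
from workcell import r
from h import *
s=r.observe();p,R=s["position"],s["eef_rot"];print(s["time"],p,s["force"].round(1),"ball",p-.0135*R[:,2])
```

```text
29.25 [ 0.55334803 -0.15382033  0.04662425] [-0.1  0.2 -4.8] ball [ 0.54512787 -0.15295305  0.05729791]
```

Call:
servo_tool:
  rows: [0, -0.12, -0.2, 0, 0, 0, 0, 0, -0.1, 0, 0, 0, 0, 0, 0, 0, 0, 0]

```text
time: 29.62
position: [0.5546, -0.1573, 0.0422]
eef_rot: [[0.784, -0.105, 0.611], [-0.082, -0.994, -0.066], [0.615, 0.001, -0.789]]
force: [-0.1, -0.0, -5.6]
grip_width: 0.53
grip_force: 62.7
```

Call:
servo_tool:
  rows: [0, 0, -0.08, 0, 0, 0, 0, 0, 0, 0, 0, 0]

```text
time: 29.88
position: [0.5545, -0.1571, 0.0403]
eef_rot: [[0.785, -0.105, 0.611], [-0.082, -0.994, -0.065], [0.614, 0.001, -0.789]]
force: [0.6, 0.3, -4.5]
grip_width: 0.53
grip_force: 62.7
```

Call:
servo_tool:
  rows: [0, 0, -0.05, 0, 0, 0, 0, 0, 0, 0, 0, 0]

```text
time: 30.12
position: [0.5548, -0.1572, 0.0398]
eef_rot: [[0.784, -0.105, 0.612], [-0.082, -0.994, -0.066], [0.615, 0.001, -0.788]]
force: [-4.1, 1.6, 3.0]
grip_width: 0.524
grip_force: 63.7
```

Call:
servo_tool:
  rows: [-0.07, 0.02, 0, 0, 0, 0, 0, 0, -0.04, 0, 0, 0, 0, 0, 0, 0, 0, 0]

```text
time: 30.5
position: [0.5537, -0.157, 0.0394]
eef_rot: [[0.784, -0.105, 0.612], [-0.082, -0.994, -0.066], [0.616, 0.001, -0.788]]
force: [-4.3, 1.5, 6.8]
grip_width: 0.53
grip_force: 64.0
```

Call:
servo_tool:
  rows: [0, 0, 0, 0, 0, 0, 0, 0, 0, 0, 0, 0, 0, 0, 0, 0, 0, 0]
  hand: 0.8

```text
time: 30.88
position: [0.5531, -0.1568, 0.0384]
eef_rot: [[0.785, -0.105, 0.611], [-0.082, -0.994, -0.066], [0.614, 0.001, -0.789]]
force: [-0.1, -0.4, -0.0]
grip_width: 0.802
grip_force: 0.0
```

Call:
servo_tool:
  rows: [-0.3, 0.03, 0.39, 0, 0, 0, -0.6, 0.06, 0.78, 0, 0, 0, -0.6, 0.06, 0.78, 0, 0, 0, -0.2, 0.02, 1, 0, 0, 0, -0.2, 0.02, 1, 0, 0, 0]

```text
time: 31.5
position: [0.5146, -0.1528, 0.1179]
eef_rot: [[0.785, -0.105, 0.611], [-0.083, -0.994, -0.065], [0.614, 0.001, -0.789]]
force: [0.5, 0.9, 1.1]
grip_width: 0.802
grip_force: 0.0
```

Call:
servo_tool:
  rows: [-0.4, 0.1, 1, 0, 0, 0, -0.4, 0.1, 1, 0, 0, 0, -0.4, 0.1, 1, 0, 0, 0, -0.4, 0.1, 1, 0, 0, 0, -0.4, 0.1, 1, 0, 0, 0]

```text
time: 32.12
position: [0.4746, -0.1427, 0.218]
eef_rot: [[0.785, -0.105, 0.611], [-0.082, -0.994, -0.065], [0.614, 0.001, -0.789]]
force: [0.4, 0.0, 0.2]
grip_width: 0.797
grip_force: 0.0
```

Run:
```python
from workcell import r
from h import *
s=r.observe();p,R=s["position"],s["eef_rot"];print(s["time"],p,s["force"].round(1),s["joint_positions"].round(2))
X,Y=fr();H=np.array([.5865,-.2305,.185]);Rt=Rh(8);z=Rt[:,2]
plan(p,R,H-.05*z+[0,0,.03],Rt)
plan(H-.05*z+[0,0,.03],Rt,H+.014*z,Rt)
a=r.read_camera("top")["pixels"][:,:,::-1]
cv2.imwrite("pics/top5.png",cv2.resize(a[155:235,325:435],(660,480),interpolation=3))
```

```text
32.125 [ 0.4746101  -0.14267538  0.21801347] [0.4 0.  0.2] [-0.81 -0.42  2.31  0.58  0.8   0.55]
14 rows of [0.375, -0.311, 0.166, -0.39, 0.322, 0.996] tot [5.25, -4.35, 2.32, -5.45, 4.51, 13.94]
5 rows of [0.089, -0.009, -0.934, 0.0, 0.0, 0.0] tot [0.44, -0.05, -4.67, 0.0, 0.0, 0.0]
```

View pics/top5.png

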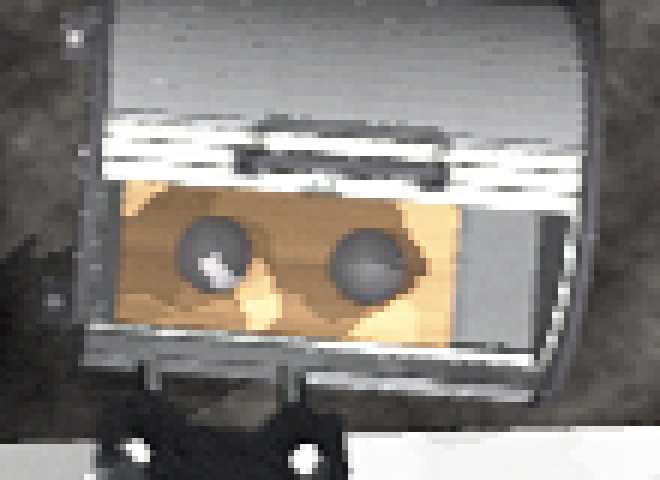

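Both balls sit on their dimples at crop (214,255) and (367,266). Next I'll regrasp the handle.

Call:
servo_tool:
  rows: [0.3, -0.31, 0.4, -0.39, 0.322, 0.995, 0.3, -0.31, 0.4, -0.39, 0.322, 0.995, 0.3, -0.31, 0.4, -0.39, 0.322, 0.995, 0.3, -0.31, 0.4, -0.39, 0.322, 0.995, 0.3, -0.31, 0.4, -0.39, 0.322, 0.995]
  hand: 0.35

```text
time: 32.8
position: [0.5052, -0.1741, 0.257]
eef_rot: [[0.777, 0.419, 0.469], [0.451, -0.891, 0.05], [0.439, 0.172, -0.882]]
force: [-0.5, 0.3, 0.5]
grip_width: 0.352
grip_force: 0.0
```

Call:
servo_tool:
  rows: [0.4, -0.31, 0.1, -0.39, 0.322, 0.995, 0.4, -0.31, 0.1, -0.39, 0.322, 0.995, 0.4, -0.31, 0.1, -0.39, 0.322, 0.995, 0.4, -0.31, 0, -0.39, 0.322, 0.995, 0.4, -0.31, 0, -0.39, 0.322, 0.995]

```text
time: 33.42
position: [0.5454, -0.205, 0.2625]
eef_rot: [[0.482, 0.83, 0.281], [0.855, -0.516, 0.058], [0.193, 0.212, -0.958]]
force: [-0.3, 0.7, -0.3]
grip_width: 0.348
grip_force: 0.0
```

Call:
servo_tool:
  rows: [0.4, -0.31, 0, -0.39, 0.322, 0.995, 0.4, -0.31, 0, -0.39, 0.322, 0.995, 0.4, -0.31, 0, -0.39, 0.322, 0.995, 0.4, -0.31, 0, -0.39, 0.322, 0.995, 0, 0, 0, 0, 0, 0]

```text
time: 34.05
position: [0.5777, -0.2293, 0.2623]
eef_rot: [[0.105, 0.985, 0.139], [0.994, -0.104, -0.014], [0.001, 0.14, -0.99]]
force: [-0.5, 0.7, 0.8]
grip_width: 0.35
grip_force: 0.0
```

Run:
```python
from workcell import r
from h import *
s=r.observe();p,R=s["position"],s["eef_rot"];print(s["time"],p,s["joint_positions"].round(2))
plan(p,R,np.array([.588,-.231,.171]),Rh(7))
```

```text
34.05 [ 0.57771722 -0.2293003   0.26230167] [-0.6   0.17  1.57  0.07  1.29 -0.51]
5 rows of [0.103, -0.017, -0.913, 0.002, 0.034, 0.001] tot [0.51, -0.08, -4.57, 0.01, 0.17, 0.01]
```

Call:
servo_tool:
  rows: [0.25, -0.04, -0.6, 0, 0.1, 0, 0.25, -0.04, -1, 0, 0.07, 0, 0, 0, -1, 0, 0, 0, 0, 0, -1, 0, 0, 0, 0, 0, -0.95, 0, 0, 0]

```text
time: 34.67
position: [0.5864, -0.2309, 0.17]
eef_rot: [[0.106, 0.987, 0.12], [0.994, -0.106, -0.014], [-0.001, 0.121, -0.993]]
force: [0.5, 0.1, 0.4]
grip_width: 0.351
grip_force: 0.0
```

Call:
servo_tool:
  rows: [0, 0, 0, 0, 0, 0, 0, 0, 0, 0, 0, 0, 0, 0, 0, 0, 0, 0]
  hand: 0

```text
time: 35.05
position: [0.5861, -0.2306, 0.1705]
eef_rot: [[0.106, 0.987, 0.119], [0.994, -0.105, -0.013], [-0.001, 0.12, -0.993]]
force: [4.6, -1.1, -18.6]
grip_width: 0.092
grip_force: 58.0
```

Call:
servo_tool:
  rows: [0, 0, -0.1, 0, 0, 0, -0.9, 0.095, -0.07, 0, -0.2, 0, -0.89, 0.095, -0.18, 0, -0.2, 0, 0, 0, 0, 0, 0, 0]

```text
time: 35.55
position: [0.5509, -0.2268, 0.1658]
eef_rot: [[0.106, 0.981, 0.164], [0.994, -0.105, -0.014], [0.003, 0.164, -0.986]]
force: [2.9, 2.9, -13.2]
grip_width: 0.09
grip_force: 59.1
```

Call:
servo_tool:
  rows: [0, 0, -0.06, 0, 0, 0, -0.86, 0.09, -0.29, 0, -0.2, 0, -0.82, 0.09, -0.39, 0, -0.2, 0, 0, 0, 0, 0, 0, 0]

```text
time: 36.05
position: [0.5186, -0.2234, 0.1535]
eef_rot: [[0.105, 0.973, 0.207], [0.994, -0.104, -0.015], [0.007, 0.207, -0.978]]
force: [-4.0, 8.8, 5.5]
grip_width: 0.087
grip_force: 61.1
```

Call:
servo_tool:
  rows: [-0.77, 0.09, -0.48, 0, -0.2, 0, -0.7, 0.08, -0.57, 0, -0.2, 0, 0, 0, 0, 0, 0, 0]

```text
time: 36.42
position: [0.4886, -0.2204, 0.1317]
eef_rot: [[0.105, 0.964, 0.246], [0.994, -0.104, -0.015], [0.011, 0.246, -0.969]]
force: [-3.9, 7.4, 3.6]
grip_width: 0.091
grip_force: 61.5
```

Call:
servo_tool:
  rows: [-0.63, 0.09, -0.65, 0, -0.2, 0, -0.55, 0.07, -0.72, 0, -0.2, 0, 0, 0, 0, 0, 0, 0]

```text
time: 36.8
position: [0.465, -0.2176, 0.1033]
eef_rot: [[0.104, 0.953, 0.286], [0.994, -0.104, -0.015], [0.015, 0.286, -0.958]]
force: [0.5, 4.4, -3.7]
grip_width: 0.091
grip_force: 60.9
```

Call:
servo_tool:
  rows: [-0.45, 0.06, -0.79, 0, -0.2, 0, -0.35, 0.05, -0.84, 0, -0.2, 0, 0, 0, 0, 0, 0, 0]

```text
time: 37.17
position: [0.4497, -0.216, 0.0707]
eef_rot: [[0.104, 0.939, 0.327], [0.994, -0.105, -0.016], [0.019, 0.326, -0.945]]
force: [2.4, 3.2, -2.8]
grip_width: 0.091
grip_force: 61.8
```

Call:
servo_tool:
  rows: [-0.25, 0.03, -0.88, 0, -0.1, 0, 0, 0, 0, 0, 0, 0]

```text
time: 37.42
position: [0.445, -0.2154, 0.053]
eef_rot: [[0.103, 0.936, 0.336], [0.994, -0.104, -0.015], [0.021, 0.336, -0.942]]
force: [3.2, 3.4, -2.9]
grip_width: 0.091
grip_force: 62.6
```

Call:
servo_tool:
  rows: [-0.08, 0.01, -0.4, 0, 0, 0, 0, 0, 0, 0, 0, 0]

```text
time: 37.67
position: [0.4434, -0.2153, 0.0453]
eef_rot: [[0.103, 0.936, 0.336], [0.994, -0.104, -0.016], [0.02, 0.336, -0.942]]
force: [2.3, 3.0, -2.5]
grip_width: 0.092
grip_force: 62.7
```

Call:
servo_tool:
  rows: [-0.03, 0, -0.15, 0, 0, 0, 0, 0, 0, 0, 0, 0]

```text
time: 37.92
position: [0.4429, -0.2152, 0.0423]
eef_rot: [[0.103, 0.936, 0.337], [0.994, -0.104, -0.016], [0.02, 0.337, -0.941]]
force: [5.5, 4.0, -0.7]
grip_width: 0.092
grip_force: 62.8
```

Call:
servo_tool:
  rows: [-0.02, 0, -0.1, 0, 0, 0, 0, 0, 0, 0, 0, 0]

```text
time: 38.17
position: [0.4429, -0.2154, 0.0409]
eef_rot: [[0.103, 0.935, 0.338], [0.994, -0.104, -0.016], [0.02, 0.338, -0.941]]
force: [2.8, 5.6, 5.8]
grip_width: 0.09
grip_force: 64.8
```

Call:
servo_tool:
  rows: [0, 0, -0.1, 0, 0, 0, 0, 0, 0, 0, 0, 0]

```text
time: 38.42
position: [0.443, -0.2154, 0.0406]
eef_rot: [[0.102, 0.936, 0.338], [0.995, -0.102, -0.016], [0.02, 0.338, -0.941]]
force: [-14.5, 12.6, 37.9]
grip_width: 0.092
grip_force: 68.4
```

Call:
servo_tool:
  rows: [0, 0, -0.1, 0, 0, 0, 0, 0, 0, 0, 0, 0]

```text
time: 38.67
position: [0.4432, -0.2155, 0.0403]
eef_rot: [[0.1, 0.935, 0.339], [0.995, -0.101, -0.016], [0.02, 0.339, -0.941]]
force: [-33.9, 19.8, 69.5]
grip_width: 0.09
grip_force: 72.3
```

Call:
servo_tool:
  rows: [0, 0, 0.15, 0, 0, 0, 0, 0, 0, 0, 0, 0]

```text
time: 38.92
position: [0.443, -0.2154, 0.0408]
eef_rot: [[0.103, 0.935, 0.338], [0.995, -0.103, -0.017], [0.019, 0.338, -0.941]]
force: [-5.1, 8.6, 21.0]
grip_width: 0.093
grip_force: 66.3
```

Call:
servo_tool:
  rows: [0, 0, 0, 0, 0, 0, 0, 0, 0, 0, 0, 0, 0, 0, 0, 0, 0, 0]
  hand: 0.3

```text
time: 39.3
position: [0.4412, -0.2148, 0.0382]
eef_rot: [[0.104, 0.936, 0.335], [0.994, -0.105, -0.016], [0.02, 0.335, -0.942]]
force: [-0.0, -0.7, -0.0]
grip_width: 0.299
grip_force: 0.0
```

Call:
servo_tool:
  rows: [-0.17, 0.01, 0.47, 0, 0, 0, -0.34, 0.02, 0.94, 0, 0, 0, -0.34, 0.02, 0.94, 0, 0, 0, -0.34, 0.02, 0.94, 0, 0, 0, -0.34, 0.02, 0.94, 0, 0, 0]

```text
time: 39.92
position: [0.41, -0.2125, 0.1237]
eef_rot: [[0.104, 0.936, 0.335], [0.994, -0.105, -0.016], [0.021, 0.335, -0.942]]
force: [0.8, 0.4, -0.3]
grip_width: 0.299
grip_force: 0.0
```

Call:
servo_tool:
  rows: [-0.5, 0.3, 0.9, 0, 0, 0, -0.5, 0.5, 0.9, 0, 0, 0, -0.3, 0.9, 0.9, 0, 0, 0, 0, 0.9, 0.9, 0, 0, 0, 0, 0, 0, 0, 0, 0]

```text
time: 40.55
position: [0.3849, -0.1606, 0.1963]
eef_rot: [[0.102, 0.936, 0.337], [0.995, -0.102, -0.018], [0.018, 0.337, -0.941]]
force: [0.3, -0.3, -0.5]
grip_width: 0.299
grip_force: 0.0
```

Run:
```python
from workcell import r
from h import *
s=r.observe();print(s["time"],s["position"],s["force"].round(1))
a=r.read_camera("top")["pixels"][:,:,::-1]
cv2.imwrite("pics/top6.png",cv2.resize(a[155:245,230:450],(800,327),interpolation=3))
```

```text
40.55 [ 0.38485126 -0.16060296  0.19633966] [ 0.3 -0.3 -0.5]
```

View pics/top6.png

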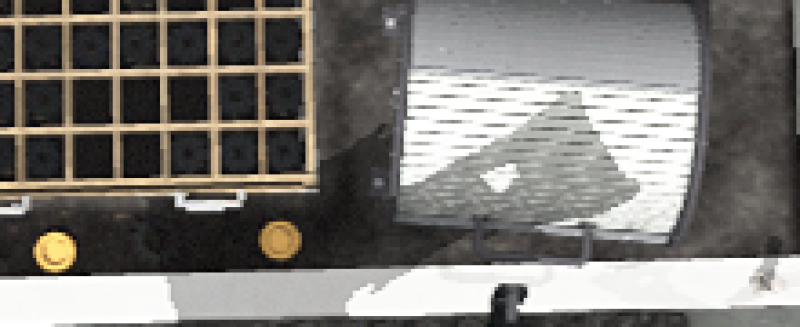

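The cover is shut with its front edge back at the sill (crop row ~235), both seats are empty, and the arm is clear. Handing in.

```bash
python3 -c "
from workcell import r
print(r.sign_off())"
```

```text
the job is handed in; nothing more can be done
None
```

Both balls are set in the tray's front dimples (last seen there before closing), the cover is rolled fully shut against its stop, nothing else was deliberately touched, and the job was handed in at about 41 s; no verdict came back.

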